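Lift the egg rack out of the pot and hold it level to drain

ROBOT

A 6-joint arm with a two-finger parallel gripper is mounted at the origin on the work surface. World frame = base frame: x ahead of the robot, y to its left, z up, the work surface at z = 0. Lengths are in m, angles in rad, forces in N, time in s.
With the tool pointing down it reaches from about 0.3 to 0.875 m from the base axis. Payload 6.4 kg.
Tool frame: the origin (TCP) lies midway between the tips of the shut fingers; the grasp point (between the pads) lies 19 mm behind it; z points along the fingers, y is the line along which they close (so a half turn about z gives the same grasp; the last joint's range is limited). The gripper opens to 85 mm and grips with 20 to 120 N. Pads are 22 mm wide; open, the fingers measure 114 mm over their backs; the gripper's body (76 mm by 85 mm) begins 54 mm behind the grasp point. The pads swing forward as they close: fully open they stand 13 mm farther back than shut.
Start: joints at [1.037, 0.181, 1.607, -0, 1.354, -0.206], TCP at [0.185, 0.544, 0.231] pointing down, gripper open.
Joint ranges: [-2.99, 2.99], [-0.89, 2.07], [0.3, 2.58], [-1.14, 4.28], [0, 2.63], [-3.12, 3.12]. Speed limits (rad/s): [2.57, 2.57, 3.01, 3.14, 3.14, 3.14].

INTERFACE

Orientations are given as a unit quaternion [w, x, y, z].
In Python, from bench import get_obs, camera, hand_in gives the robot as it stands.
- The arm moves only by the tool carry_out, never from a script. Its argument "plan" is a list that holds one entry, the list of rows, each a list of 7 numbers: the shift along the world's x, y, z in m, then the turn, a rotation vector about the world's x, y, z in rad, then the opening, from 0 (shut) to 1 (fully open). In form: [[[x, y, z, rx, ry, rz, hand], ...]]. A call has exactly 5 rows; each row is the pose to reach, as a shift and turn from the pose commanded when the call began; what a row does not reach only later rows make up. A row lasts 1/12 s, in which the tool goes at most 41.7 mm and 7.16 degrees, less where a joint would pass 70% of its speed; a pose out of reach is approached as far as the arm can. A call with a gripper value outside its range is refused whole. The fingers move at their own pace and stop on an object; the grip force is fixed at half the most. Time passes only in rows, so rows that repeat a pose let the fingers close, or fill a call up. It gives the time, the measured TCP pose, the force, the opening and the grip force at its end, in the units of the state.
- get_obs(): the state, without advancing time (a new reading comes with each control period).
- camera(name): name is "side" or "top"; returns a dict with "pixels" (480x640x3 uint8, red, green, blue), "z_map" (480x640 float32, m along the optical axis (not along the pixel's ray), 0 where there is no reading), "camera_matrix" (3x3 intrinsics, pixels), "k1" (the pictures are not rectified: a ray, as slopes to the right and down, at radius r is drawn at 1 + k1 r^2 times it, then the intrinsics apply), "cam_to_world" (4x4, takes a point from camera to world coordinates). Camera axes: x right, y up, looking along -z (the intrinsics and any distortion apply to the point x, -y, -z); pixel columns grow to the right and rows downward; lengths in m; the calibration is good to about 2 mm. A picture is of the moment at which its call begins.
- hand_in(): hands the job in; it is judged then, once.
The state is a dict: "time_s": time; "q": joint angles; "dq": joint speeds; "joint_efforts": joint torques, N m; "eef_pos": TCP position; "eef_rot": TCP orientation; "wrist_force": force on the tool from outside, world axes, zero at the start; "torque": the same for the moment, N m; "opening": opening from 0.0 (shut) to 1.0 (fully open); "grasp_force": force on a finger pad.
Only numpy, scipy, OpenCV 4.12 (cv2) and the standard library are available. Lean on these libraries where they do the work, as an engineer would, in place of code of your own. Each camera call takes 0.05 s, during which the arm holds its last target. There are 200 camera calls.

TASK

Take the lid off the pot, set it down gently, flat and centred on the wooden trivet, and let go of it. Then lift the egg rack out of the pot by its handle with its three eggs aboard, keeping it level, and finish while still holding it steady and level over the pot, its feet a few centimetres above the rim, so that it drains. Leave the pot where it stands, every egg in its cup, and the bottle, bowl, spoon and jar alone.

Things in the scene. Friction and masses are not known exactly. Their poses are not given: they have to be found in the camera images.
- pot: Blue enamelled pot, loose, 3 kg: outer diameter 200, inner 190, height 125, floor 6 thick. Ear handles at its own +y and -y reach 130 from the axis, 92 to 106 high. Origin: centre of its underside, z up. It stands on the worktop (height 0), left or right of the robot's centre line; the trivet is on the other side.
- lid: Blue round lid, loose on the pot, 0.3 to 0.6 kg, diameter 204. Origin: centre of its underside, z up (119 above the worktop at first). A step of diameter 172, 0 to 6 high, sits inside the pot's mouth; the rim above it (6 to 11) lies on the pot's rim; the low dome rises to 24. On the axis a steel knob: a cylinder of diameter 34, 34 to 60 above the origin, on a neck of diameter 18.
- rack: Steel egg rack standing loose on the pot's floor, up to 6 off centre, under the lid at first; 0.25 to 0.4 kg without eggs. Origin: on its axis at the underside of its feet, z up. Plate of diameter 144, 6 to 9 high, with three wire-ring cups (inner width 27, 16 to 20 high) 46 from the axis, at 90, 210, 330 degrees from its x; on the axis a stem of diameter 10 up to a black handle bar.
- rack_handle (a point): Centre of the rack's black handle bar, 95 above the rack's origin. The bar is 12 thick along the rack's x, 50 long along its y, 22 tall (84 to 106). Same axes as the rack. The eggs' tops are 66 above the rack's origin.
- egg0: Brown egg, 55 g, 40 in diameter and 52 tall, standing on end in the rack's cup 0 (90 degrees from the rack's x axis). Origin: its lower end.
- egg1: Brown egg, 55 g, 40 in diameter and 52 tall, standing on end in the rack's cup 1 (210 degrees from the rack's x axis). Origin: its lower end.
- egg2: Brown egg, 55 g, 40 in diameter and 52 tall, standing on end in the rack's cup 2 (330 degrees from the rack's x axis). Origin: its lower end.
- rack_cup0 (a point): Point on the axis of the rack's cup 0, 13.5 above the rack's origin: where the lower end of egg 0 lies when it is seated.
- rack_cup1 (a point): Point on the axis of the rack's cup 1, 13.5 above the rack's origin: where the lower end of egg 1 lies when it is seated.
- rack_cup2 (a point): Point on the axis of the rack's cup 2, 13.5 above the rack's origin: where the lower end of egg 2 lies when it is seated.
- trivet: Round wooden trivet, fixed on the worktop, diameter 180, 12 thick. Origin: centre of its underside.
- bottle: Green glass bottle, diameter 72, 260 tall, loose, to be left alone. Origin: centre of its underside.
- bowl: White bowl, diameter 140, 50 high, loose, to be left alone. Origin: centre of its underside.
- spoon: Spoon with a wooden handle, 220 long, lying loose along its own x axis, to be left alone. Origin: underside, near its middle.
- jar: Glass jar with a steel cap, diameter 70, 90 tall, loose, to be left alone. Origin: centre of its underside.
Mind the look-alikes: they are no part of the job. What is shaped like the lid but pink or purple is not meant.

How it is judged:
By the outcome, as a careful person would: the job done as asked, in the order asked, and still so for the second after the job is handed in, while the arm keeps its last pose, push and grip.
It also fails if it takes over 58 s, if anything falls off the work surface, if the arm or the gripper's body presses on something with over 40 N, if the wrist force passes 120 N, or if a joint passes its speed limit or range.

## Working session

There is one attempt and no reset: what is moved stays moved. The work goes in short steps, Python scripts to look and compute and a tool call to move; the robot and the scene stay as the last step left them, time stands still between calls to the robot, and variables do not carry over. Pictures are saved under pics/ and viewed, at most 10 in all, crops included, and the job is handed in when it is done.

Besides the shell and the picture viewer there is one more tool, called after ">>>" as a command line: name --argument value ..., lists and objects as JSON in quotes. carry_out: Moves the arm, as the interface text tells. Its arguments: {"type":"object","properties":{"plan":{"type":"array","items":{"type":"array","items":{"type":"array","items":{"type":"number"}}}}},"required":["plan"]}

```bash
mkdir -p pics; cat > h.py <<'E'
import numpy as np, cv2
from bench import get_obs, camera, hand_in
def pts(c):
    K=c["camera_matrix"];k1=float(c["k1"]);z=c["z_map"]
    v,u=np.mgrid[0:480,0:640].astype(float)
    # invert the radial model by fixed-point iteration
    xd=(u-K[0,2])/K[0,0];yd=(v-K[1,2])/K[1,1];x,y=xd.copy(),yd.copy()
    for _ in range(15):
        f=1+k1*(x*x+y*y);x=xd/f;y=yd/f
    P=np.stack([x*z,-y*z,-z,np.ones_like(z)],-1)
    return (P@np.array(c["cam_to_world"]).T)[...,:3]
def save(c,n): cv2.imwrite("pics/"+n,c["pixels"][...,::-1])
E
python3 - <<'E'
from h import *
for n in("top","side"):
    c=camera(n);save(c,n+"0.png");print(np.round(c["cam_to_world"],3),c["k1"],c["camera_matrix"])
print(get_obs())
E
```

```text
[[ 0.021  0.994 -0.105  0.363]
 [-1.     0.02  -0.012 -0.038]
 [-0.01   0.106  0.994  1.66 ]
 [ 0.     0.     0.     1.   ]] -0.12223087897193857 [[570.39400494   0.         310.624502  ]
 [  0.         570.39400494 235.41634413]
 [  0.           0.           1.        ]]
[[ 0.592 -0.66   0.463  1.235]
 [ 0.806  0.496 -0.324 -0.538]
 [-0.016  0.565  0.825  1.377]
 [ 0.     0.     0.     1.   ]] -0.16358803308243458 [[618.70631536   0.         316.77498995]
 [  0.         618.70631536 239.8421458 ]
 [  0.           0.           1.        ]]
{'time_s': 0.1, 'q': array([ 1.03669900e+00,  1.81499523e-01,  1.60789427e+00, -2.30522392e-05,
        1.35381364e+00, -2.06286924e-01]), 'dq': array([-1.75209538e-05, -1.77445267e-03, -1.68659025e-03,  3.10846834e-05,
       -3.45978100e-04,  2.90180033e-04]), 'joint_efforts': array([ 1.90192848e-03, -4.45882380e+01, -3.52237272e+01, -1.75491568e-04,
        4.07969841e-03,  1.84590476e-05]), 'eef_pos': array([0.18485759, 0.54394902, 0.23046246]), 'eef_rot': array([-2.81617624e-04,  1.63169792e-01,  9.86597672e-01, -7.56766749e-04]), 'wrist_force': array([-0.85499335, -0.28905531, -0.23987955]), 'torque': array([-0.00469348,  0.04878646,  0.03239467]), 'grasp_force': 0.0, 'opening': 0.9987661600689001}
```

View pics/top0.png

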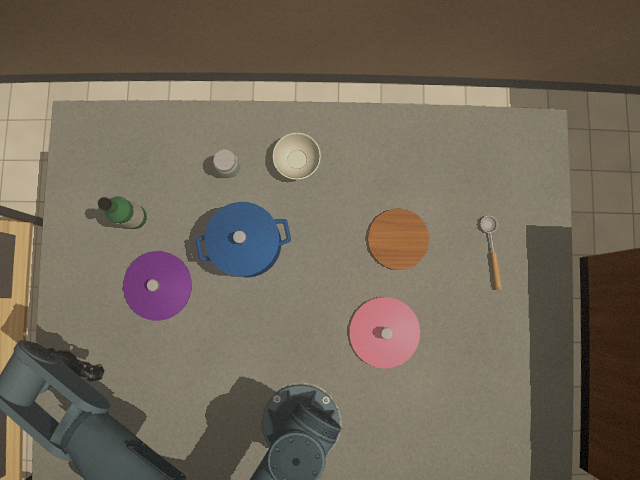

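View pics/side0.png

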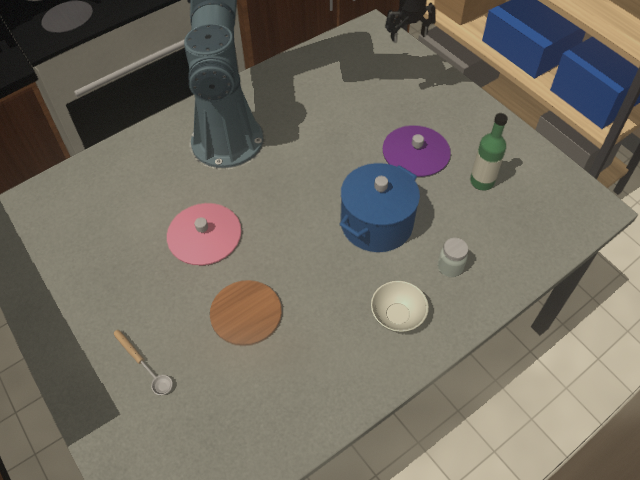

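Candidates for the lid, in the top view: blue lid on the pot with its knob at (239,237); purple lid on the worktop at (152,285); pink lid at (386,333). By its colour and its place on the pot I choose the blue one. The trivet is at (398,239) and the pot's ears are at (202,248) and (285,231). In the side view the blue lid's knob is at (381,184) and the trivet at (245,312).

```bash
python3 - <<'E'
from h import *
from h import cv2
def fit(P): return cv2.fitEllipse((P[:,:2]*1000).astype(np.float32))
for n in("top","side"):
    c=camera(n);P=pts(c);hsv=cv2.cvtColor(c["pixels"],cv2.COLOR_RGB2HSV);h,s,v=cv2.split(hsv);Z=P[...,2]
    blue=(abs(h.astype(int)-109)<12)&(s>110)&(abs(P[...,0]-.5)<.25)&(abs(P[...,1]-.1)<.25)
    lid=blue&(Z>.121)&(Z<.15)
    print(n,"lid",[np.round(a,1) for a in cv2.minEnclosingCircle((P[lid][:,:2]*1000).astype(np.float32))],lid.sum())
    rim=lid&(Z<.133);print(' dome z max',P[lid][:,2].max())
    L=P[lid][:,:2].mean(0);d=np.hypot(P[...,0]-L[0],P[...,1]-L[1])
    k=(d<.04)&(Z>.168)&(Z<.20);print("knob",P[k].mean(0),np.median(P[k][:,2]),k.sum(),[np.round(a,1) for a in cv2.minEnclosingCircle((P[k][:,:2]*1000).astype(np.float32))])
    e=blue&(Z>.08)&(Z<.113)&(d>.106)&(d<.14);q=P[e]
    for sg in(1,-1):
        w=q[(q[:,1]-L[1])*sg>0.05]
        if len(w):print("ear",w.mean(0),len(w), 'farthest',w[np.argmax(np.hypot(*(w[:,:2]-L).T))])
    t=(h>4)&(h<22)&(s>90)&(Z>.006)&(Z<.02)&(abs(P[...,0]-.5)<.25)&(P[...,1]<-.1)&(P[...,1]>-.4)
    print("trivet",[np.round(a,1) for a in cv2.minEnclosingCircle((P[t][:,:2]*1000).astype(np.float32))],np.median(P[t],0),P[t].mean(0))
    if n=="top":cv2.imwrite("pics/crop.png",cv2.resize(c["pixels"][190:290,180:310,::-1],None,fx=4,fy=4))
E
```

```text
top lid [array([513.9, 167.9]), np.float64(102.1)] 4123
 dome z max 0.14999483838242433
knob [0.51324836 0.16803537 0.17735764] 0.17752634213094254 132 [array([512.7, 168.6]), np.float64(17.1)]
ear [0.48537717 0.28464953 0.10426265] 97 farthest [0.50627891 0.29713444 0.10345354]
ear [0.54051008 0.05140163 0.10445619] 103 farthest [0.56935237 0.04969429 0.10484694]
trivet [array([ 534.3, -273.1]), np.float64(90.3)] [ 0.53318233 -0.27259467  0.01155293] [ 0.53335683 -0.27280687  0.01179587]
side lid [array([512.4, 167.3]), np.float64(104.6)] 3599
 dome z max 0.14972441319417062
knob [0.51655159 0.16526889 0.17815794] 0.17876628244175308 137 [array([518. , 168.3]), np.float64(20.2)]
ear [0.49085937 0.28842438 0.10595845] 46 farthest [0.49493448 0.29636078 0.101385  ]
ear [0.54445759 0.04844251 0.10614203] 122 farthest [0.52478681 0.03384653 0.11240448]
trivet [array([ 535. , -272.5]), np.float64(92.4)] [ 0.5374696  -0.27481554  0.01326348] [ 0.53668008 -0.27456031  0.0132976 ]
```

View pics/crop.png

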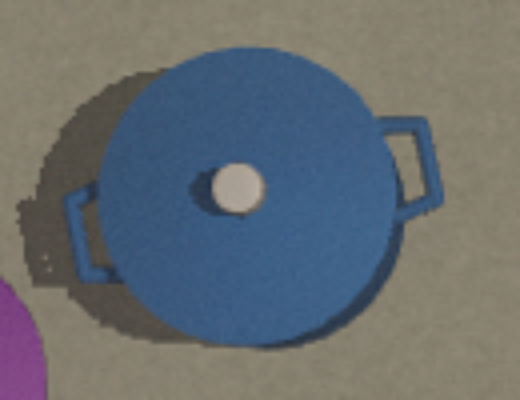

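The crop shows the blue lid on the blue pot with its steel knob at crop (238,188) and the ears left and right of it: the right choice. The lid is at (0.514, 0.168) and the trivet at (0.534, -0.273). I'm moving above the knob.

>>> carry_out --plan '[[[0.026,-0.03,0,0,0,0,1],[0.052,-0.06,0,0,0,0,1],[0.078,-0.09,0,0,0,0,1],[0.104,-0.12,0,0,0,0,1],[0.13,-0.15,0,0,0,0,1]]]'

```text
time_s: 0.62
eef_pos: [0.3157, 0.3929, 0.2312]
eef_rot: [0.0, 0.163, 0.987, -0.0]
wrist_force: [0.5, 0.9, 0.5]
opening: 1.002
grasp_force: 0.0
```

>>> carry_out --plan '[[[0.026,-0.03,0,0,0,0,1],[0.052,-0.06,0,0,0,0,1],[0.078,-0.09,0,0,0,0,1],[0.104,-0.12,0,0,0,0,1],[0.13,-0.15,0,0,0,0,1]]]'

```text
time_s: 1.03
eef_pos: [0.446, 0.2427, 0.2313]
eef_rot: [0.0, 0.163, 0.987, 0.0]
wrist_force: [0.5, 1.5, -0.4]
opening: 0.998
grasp_force: 0.0
```

>>> carry_out --plan '[[[0.025,-0.028,0,0,0,0,1],[0.046,-0.052,0,0,0,0,1],[0.06,-0.068,0,0,0,0,1],[0.069,-0.076,0,0,0,0,1],[0.069,-0.076,0,0,0,0,1]]]'

```text
time_s: 1.45
eef_pos: [0.5154, 0.1668, 0.231]
eef_rot: [0.0, 0.165, 0.986, -0.0]
wrist_force: [0.0, -1.0, 0.4]
opening: 0.998
grasp_force: 0.0
```

>>> carry_out --plan '[[[-0.001,0.001,-0.025,0,0,0,1],[-0.001,0.001,-0.05,0,0,0,1],[-0.001,0.001,-0.07,0,0,0,1],[-0.001,0.001,-0.082,0,0,0,1],[-0.001,0.001,-0.088,0,0,0,1]]]'

```text
time_s: 1.87
eef_pos: [0.5111, 0.1705, 0.1413]
eef_rot: [-0.002, 0.162, 0.987, -0.0]
wrist_force: [-0.6, 0.9, -0.9]
opening: 0.999
grasp_force: 0.0
```

>>> carry_out --plan '[[[0,0,0,0,0,0,0.3],[0,0,0,0,0,0,0.1],[0,0,0,0,0,0,0.0],[0,0,0,0,0,0,0.0],[0,0,0,0,0,0,0]]]'

```text
time_s: 2.28
eef_pos: [0.5141, 0.1696, 0.1449]
eef_rot: [0.001, 0.163, 0.987, 0.0]
wrist_force: [-0.1, -0.1, 2.6]
opening: 0.386
grasp_force: 59.1
```

>>> carry_out --plan '[[[0,0,0.002,0,0,0,0],[0,0,0.006,0,0,0,0],[0,0,0.014,0,0,0,0],[0,0,0.025,0,0,0,0],[0,0,0.04,0,0,0,0]]]'

```text
time_s: 2.7
eef_pos: [0.5123, 0.1693, 0.1833]
eef_rot: [-0.001, 0.163, 0.987, -0.0]
wrist_force: [0.2, -0.2, -3.6]
opening: 0.382
grasp_force: 59.8
```

>>> carry_out --plan '[[[0,0,0.015,0,0,0,0],[0,0,0.027,0,0,0,0],[0,0,0.035,0,0,0,0],[0,0,0.04,0,0,0,0],[0,0,0.04,0,0,0,0]]]'

```text
time_s: 3.12
eef_pos: [0.5137, 0.1695, 0.2247]
eef_rot: [0.001, 0.163, 0.987, 0.0]
wrist_force: [0.3, 0.3, -3.8]
opening: 0.381
grasp_force: 59.8
```

```bash
python3 - <<'E'
from h import *
o=get_obs();print(o["eef_pos"],o["wrist_force"],o["torque"],o["opening"],o["grasp_force"])
c=camera("side");P=pts(c);print(P[184-40:184+40:8,381])
cv2.imwrite("pics/lift.png",cv2.resize(c["pixels"][50:290,240:560,::-1],None,fx=2,fy=2))
E
```

```text
[0.5137212  0.16945331 0.22466411] [ 0.33902231  0.30849072 -3.8070301 ] [-0.01412478 -0.00903478 -0.03466032] 0.3810614126063962 59.801141023635864
[[0.52103114 0.14863499 0.33154104]
 [0.52445847 0.14781568 0.30790378]
 [0.51338127 0.16112494 0.26114487]
 [0.52120682 0.15622524 0.24246923]
 [0.5286582  0.15173714 0.22278539]
 [0.54807938 0.13555861 0.22276551]
 [0.56617696 0.12063729 0.22111606]
 [0.57997577 0.10993185 0.21237837]
 [0.50277359 0.18970059 0.03719904]
 [0.5110108  0.18498505 0.01337276]]
```

View pics/lift.png

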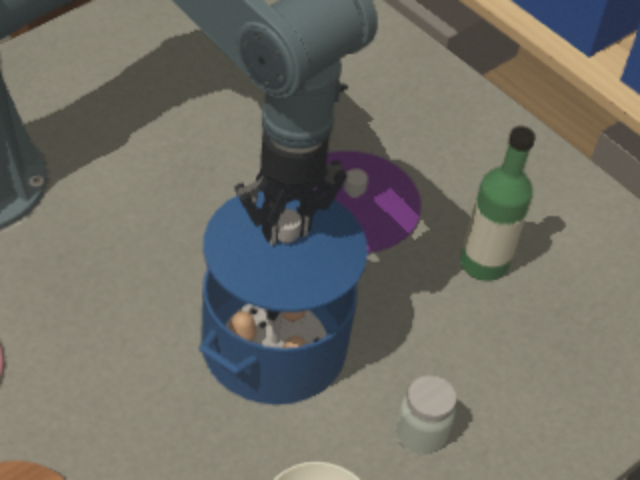

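The lid hangs level above the pot at crop (285,250), the rack and eggs stay in the pot at (265,325). Carrying it to the trivet.

>>> carry_out --plan '[[[0,-0.01,0,0,0,0,0],[0.002,-0.03,0,0,0,0,0],[0.004,-0.06,0,0,0,0,0],[0.006,-0.095,0,0,0,0,0],[0.007,-0.13,0,0,0,0,0]]]'

```text
time_s: 3.58
eef_pos: [0.5193, 0.0379, 0.2222]
eef_rot: [-0.001, 0.162, 0.987, -0.0]
wrist_force: [0.8, -0.1, -3.6]
opening: 0.382
grasp_force: 60.1
```

>>> carry_out --plan '[[[0.002,-0.035,0,0,0,0,0],[0.004,-0.07,0,0,0,0,0],[0.006,-0.105,0,0,0,0,0],[0.008,-0.14,0,0,0,0,0],[0.009,-0.17,0,0,0,0,0]]]'

```text
time_s: 4.0
eef_pos: [0.5281, -0.1334, 0.2222]
eef_rot: [-0.001, 0.164, 0.987, -0.0]
wrist_force: [-0.0, -0.1, -3.7]
opening: 0.378
grasp_force: 60.1
```

>>> carry_out --plan '[[[0.001,-0.03,-0.015,0,0,0,0],[0.002,-0.06,-0.035,0,0,0,0],[0.003,-0.09,-0.06,0,0,0,0],[0.004,-0.115,-0.08,0,0,0,0],[0.004,-0.13,-0.095,0,0,0,0]]]'

```text
time_s: 4.42
eef_pos: [0.531, -0.2633, 0.125]
eef_rot: [-0.002, 0.164, 0.986, 0.0]
wrist_force: [-0.1, -0.4, -3.5]
opening: 0.382
grasp_force: 60.1
```

>>> carry_out --plan '[[[0,-0.008,-0.01,0,0,0,0],[0,-0.012,-0.02,0,0,0,0],[0,-0.012,-0.025,0,0,0,0],[0,-0.012,-0.03,0,0,0,0],[0,-0.012,-0.03,0,0,0,0]]]'

```text
time_s: 4.83
eef_pos: [0.5329, -0.2713, 0.0976]
eef_rot: [-0.001, 0.163, 0.987, 0.0]
wrist_force: [0.3, 0.3, -3.9]
opening: 0.384
grasp_force: 60.1
```

```bash
cat > lid.py <<'E'
from h import *
o=get_obs();print(o["eef_pos"],o["wrist_force"],o["torque"],o["opening"])
e=o["eef_pos"]
for n in("top","side"):
    c=camera(n);P=pts(c);h,s,v=cv2.split(cv2.cvtColor(c["pixels"],cv2.COLOR_RGB2HSV))
    m=(abs(h.astype(int)-109)<12)&(s>110)&(np.hypot(P[...,0]-e[0],P[...,1]-e[1])<.13)
    q=P[m];C,r=cv2.minEnclosingCircle((q[:,:2]*1000).astype(np.float32))
    w=q[np.hypot(q[:,0]-C[0]/1e3,q[:,1]-C[1]/1e3)>.05]
    w=w[np.hypot(w[:,0]-C[0]/1e3,w[:,1]-C[1]/1e3)<.1]
    w=w[w[:,2]>np.percentile(w[:,2],15)]
    A=np.c_[w[:,:2]-np.array(C)/1e3,np.ones(len(w))];print(n,C,r,"plane",np.linalg.lstsq(A,w[:,2],rcond=None)[0])
E
python3 lid.py
```

```text
[ 0.53288054 -0.2712598   0.09762719] [ 0.29477492  0.26933891 -3.89874966] [0.04203235 0.0318462  0.00410274] 0.3837729640590143
top (538.6124267578125, -264.3736267089844) 95.23780059814453 plane [-0.02886727 -0.00594963  0.08901584]
side (533.60009765625, -269.83343505859375) 102.00895690917969 plane [-0.00632253  0.00143791  0.09136794]
```

>>> carry_out --plan '[[[0.001,-0.002,-0.01,0,0,0,0],[0.001,-0.002,-0.023,0,0,0,0],[0.001,-0.002,-0.036,0,0,0,0],[0.001,-0.002,-0.046,0,0,0,0],[0.001,-0.002,-0.051,0,0,0,0]]]'

```text
time_s: 5.35
eef_pos: [0.5327, -0.2734, 0.0444]
eef_rot: [-0.002, 0.163, 0.987, 0.001]
wrist_force: [0.0, 0.7, -3.6]
opening: 0.387
grasp_force: 60.1
```

>>> carry_out --plan '[[[0,0,0,0,0,0,0],[0,0,-0.001,0,0,0,0],[0,0,-0.003,0,0,0,0],[0,0,-0.005,0,0,0,0],[0,0,-0.006,0,0,0,0]]]'

```text
time_s: 5.77
eef_pos: [0.5344, -0.2748, 0.0416]
eef_rot: [0.0, 0.163, 0.987, -0.0]
wrist_force: [-0.2, 0.4, -3.5]
opening: 0.382
grasp_force: 60.1
```

>>> carry_out --plan '[[[0,0.001,-0.001,0,0,0,0],[0,0.001,-0.002,0,0,0,0],[0,0.001,-0.003,0,0,0,0],[0,0.001,-0.003,0,0,0,0],[0,0.001,-0.003,0,0,0,0]]]'

```text
time_s: 6.18
eef_pos: [0.5341, -0.2736, 0.0383]
eef_rot: [-0.0, 0.163, 0.987, 0.0]
wrist_force: [0.4, 0.5, -4.3]
opening: 0.38
grasp_force: 60.1
```

>>> carry_out --plan '[[[0,0,-0.0005,0,0,0,0],[0,0,-0.001,0,0,0,0],[0,0,-0.0015,0,0,0,0],[0,0,-0.0015,0,0,0,0],[0,0,-0.0015,0,0,0,0]]]'

```text
time_s: 6.6
eef_pos: [0.5342, -0.2737, 0.0379]
eef_rot: [0.0, 0.163, 0.987, -0.0]
wrist_force: [-4.4, 1.8, 6.7]
opening: 0.386
grasp_force: 61.2
```

Contact made. Letting go and rising.

>>> carry_out --plan '[[[0,0,0.0005,0,0,0,0.45],[0,0,0.0005,0,0,0,0.6],[0,0,0.0005,0,0,0,0.8],[0,0,0.0005,0,0,0,1],[0,0,0.0005,0,0,0,1]]]'

```text
time_s: 7.02
eef_pos: [0.5342, -0.2737, 0.0373]
eef_rot: [0.0, 0.163, 0.987, -0.0]
wrist_force: [0.9, -0.9, 0.5]
opening: 0.985
grasp_force: 0.0
```

>>> carry_out --plan '[[[0,0,0.005,0,0,0,1],[0,0,0.02,0,0,0,1],[0,0,0.05,0,0,0,1],[0,0,0.085,0,0,0,1],[0,0,0.12,0,0,0,1]]]'

```text
time_s: 7.43
eef_pos: [0.5335, -0.2731, 0.1582]
eef_rot: [-0.001, 0.163, 0.987, 0.0]
wrist_force: [0.7, -0.1, -0.3]
opening: 0.999
grasp_force: 0.0
```

>>> carry_out --plan '[[[0,0,0.035,0,0,0,1],[0,0,0.07,0,0,0,1],[0,0,0.1,0,0,0,1],[0,0,0.12,0,0,0,1],[0,0,0.12,0,0,0,1]]]'

```text
time_s: 7.85
eef_pos: [0.5362, -0.2751, 0.2841]
eef_rot: [0.004, 0.163, 0.987, -0.002]
wrist_force: [-0.1, 0.4, 0.7]
opening: 1.0
grasp_force: 0.0
```

```bash
cat > rack.py <<'E'
from h import *
o=get_obs();print(o["eef_pos"],o["eef_rot"],o["q"],o["wrist_force"])
c0=np.array([.514,.168])
for n in("top","side"):
    c=camera(n);P=pts(c);h,s,v=cv2.split(cv2.cvtColor(c["pixels"],cv2.COLOR_RGB2HSV));Z=P[...,2]
    d=np.hypot(P[...,0]-c0[0],P[...,1]-c0[1])
    b=(v<75)&(d<.06)&(Z>.08)&(Z<.125)
    q=P[b]
    if len(q)>4:
        r=cv2.minAreaRect((q[:,:2]*1000).astype(np.float32));print(n,"handle",len(q),q.mean(0),np.percentile(q[:,2],[5,50,95]),r)
    B=(abs(h.astype(int)-109)<12)&(s>110);w=B&(Z>.121)&(Z<.13)&(d<.13)
    if w.sum()>9:print("rim",cv2.minEnclosingCircle((P[w][:,:2]*1000).astype(np.float32)))
    egg=(h<20)&(s>70)&(v>80)&(d<.09)&(Z>.03)&(Z<.085)
    k,lab,st,ce=cv2.connectedComponentsWithStats(egg.astype(np.uint8))
    for i in range(1,k):
        if st[i,4]>15:
            m=lab==i;print("egg",st[i,4],ce[i],P[m].mean(0),'top',P[m][np.argmax(P[m][:,2])])
    L=B&(Z>.015)&(Z<.055)&(np.hypot(P[...,0]-.534,P[...,1]+.273)<.13)
    print("lid",cv2.minEnclosingCircle((P[L][:,:2]*1000).astype(np.float32)))
    w=P[L];w=w[np.hypot(w[:,0]-.534,w[:,1]+.273)<.085];A=np.c_[w[:,0]-.534,w[:,1]+.273,np.ones(len(w))];print("plane",np.linalg.lstsq(A,w[:,2],rcond=None)[0])
    if n=="top":cv2.imwrite("pics/rack_top.png",cv2.resize(c["pixels"][190:290,190:300,::-1],None,fx=5,fy=5))
    else:cv2.imwrite("pics/rack_side.png",c["pixels"][...,::-1])
E
python3 rack.py
```

```text
[ 0.53619811 -0.27513757  0.28405088] [ 0.00449424  0.16310919  0.98659463 -0.00249753] [-6.70823019e-01  1.96194468e-01  1.48220261e+00 -2.51840119e-06
  1.45291236e+00 -1.91393222e+00] [-0.08033309  0.37236914  0.71782614]
top handle 86 [0.51679394 0.16426938 0.1097814 ] [0.09592611 0.11185651 0.11642233] ((517.2191162109375, 165.4282989501953), (11.887088775634766, 48.521728515625), 20.56009864807129)
rim ((513.5919189453125, 167.50686645507812), 98.83536529541016)
egg 142 [248.87323944 224.3028169 ] [0.56104544 0.15734379 0.05906498] top [0.56237321 0.16053108 0.07730987]
egg 133 [230.93233083 246.10526316] [0.49785028 0.2060951  0.06010692] top [0.50483392 0.2001895  0.08129171]
egg 146 [258.60958904 250.31506849] [0.48771311 0.12738762 0.0587653 ] top [0.49006605 0.12462294 0.07618275]
lid ((535.1851806640625, -273.9417724609375), 100.849365234375)
plane [-0.00196599 -0.01466409  0.03093384]
side handle 112 [0.52002514 0.1624449  0.10882183] [0.09543128 0.11166935 0.11678261] ((517.5452270507812, 165.3973388671875), (13.632390975952148, 53.36143493652344), 21.927539825439453)
rim ((514.9520874023438, 169.1460418701172), 102.37230682373047)
egg 136 [386.81617647 202.83088235] [0.50936264 0.20291701 0.05664218] top [0.50041089 0.20529389 0.07980847]
egg 137 [361.35766423 212.35036496] [0.49589827 0.12538517 0.06150229] top [0.48835084 0.12928564 0.0783153 ]
egg 40 [386.7  220.25] [0.56144223 0.15729472 0.07143692] top [0.56464476 0.15820641 0.07969215]
lid ((533.6646118164062, -273.620849609375), 100.55203247070312)
plane [ 0.01613529 -0.01422088  0.03323583]
```

View pics/rack_top.png

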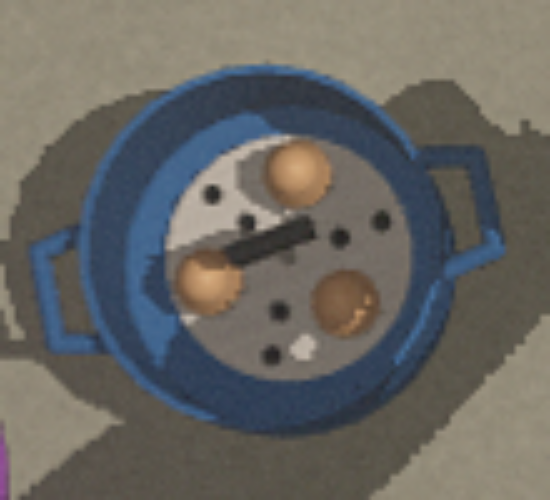

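View pics/rack_side.png

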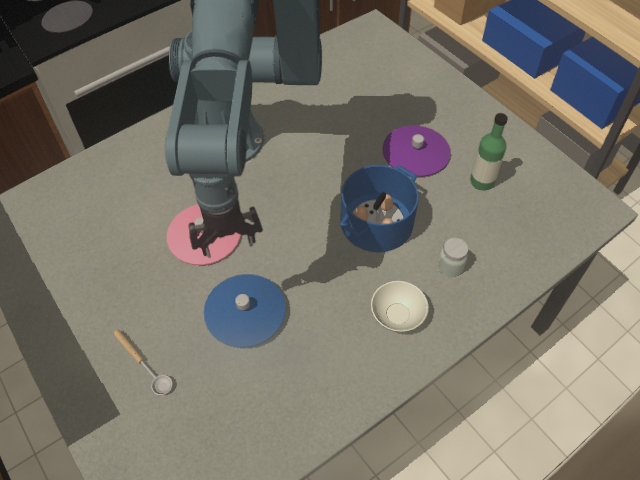

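The blue lid lies flat and centred on the trivet (side view (245,310)). In the pot (top crop) the handle bar runs from (230,255) to (315,230), with eggs at (298,175), (208,280) and (345,303). The handle is at (0.517, 0.165) and its thin axis is at about 21°, so the tool has to turn -50°.

>>> carry_out --plan '[[[-0.001,0.025,0,0,0,-0.08,1],[-0.002,0.06,0,0,0,-0.17,1],[-0.003,0.095,0,0,0,-0.26,1],[-0.005,0.13,0,0,0,-0.35,1],[-0.007,0.165,0,0,0,-0.44,1]]]'

```text
time_s: 8.37
eef_pos: [0.5258, -0.1068, 0.2751]
eef_rot: [-0.002, 0.377, 0.926, 0.0]
wrist_force: [0.8, 0.9, 0.5]
opening: 1.0
grasp_force: 0.0
```

>>> carry_out --plan '[[[-0.001,0.035,0,0,0,-0.09,1],[-0.002,0.07,0,0,0,-0.18,1],[-0.003,0.105,0,0,0,-0.27,1],[-0.005,0.14,0,0,0,-0.36,1],[-0.007,0.17,0,0,0,-0.435,1]]]'

```text
time_s: 8.78
eef_pos: [0.5186, 0.0637, 0.2753]
eef_rot: [-0.002, 0.567, 0.823, -0.001]
wrist_force: [0.6, -0.7, -0.2]
opening: 1.005
grasp_force: 0.0
```

>>> carry_out --plan '[[[-0.001,0.03,-0.015,0,0,0,1],[-0.002,0.06,-0.03,0,0,0,1],[-0.003,0.085,-0.045,0,0,0,1],[-0.003,0.1,-0.055,0,0,0,1],[-0.003,0.104,-0.06,0,0,0,1]]]'

```text
time_s: 9.2
eef_pos: [0.5145, 0.1676, 0.2136]
eef_rot: [-0.003, 0.565, 0.825, -0.002]
wrist_force: [0.5, 0.3, -0.7]
opening: 0.998
grasp_force: 0.0
```

>>> carry_out --plan '[[[0,0,-0.01,0,0,0,1],[0,0,-0.01,0,0,0,1],[0,0,-0.01,0,0,0,1],[0,0,-0.01,0,0,0,1],[0,0,-0.01,0,0,0,1]]]'

```text
time_s: 9.62
eef_pos: [0.5178, 0.1645, 0.208]
eef_rot: [0.001, 0.566, 0.824, 0.0]
wrist_force: [0.2, -0.3, 0.6]
opening: 0.998
grasp_force: 0.0
```

>>> carry_out --plan '[[[-0.0005,0.001,-0.015,0,0,0,1],[-0.0005,0.001,-0.035,0,0,0,1],[-0.0005,0.001,-0.055,0,0,0,1],[-0.0005,0.001,-0.07,0,0,0,1],[-0.0005,0.001,-0.08,0,0,0,1]]]'

```text
time_s: 10.03
eef_pos: [0.5163, 0.1658, 0.1262]
eef_rot: [-0.0, 0.566, 0.824, -0.0]
wrist_force: [0.5, -0.7, 0.0]
opening: 1.002
grasp_force: 0.0
```

>>> carry_out --plan '[[[0,0,-0.01,0,0,0,1],[0,0,-0.02,0,0,0,1],[0,0,-0.03,0,0,0,1],[0,0,-0.038,0,0,0,1],[0,0,-0.044,0,0,0,1]]]'

```text
time_s: 10.45
eef_pos: [0.5165, 0.1664, 0.0825]
eef_rot: [-0.0, 0.566, 0.825, -0.0]
wrist_force: [0.4, 0.4, 0.6]
opening: 1.003
grasp_force: 0.0
```

>>> carry_out --plan '[[[0,0,0,0,0,0,1],[0,0,0,0,0,0,0.7],[0,0,0,0,0,0,0.5],[0,0,0,0,0,0,0.35],[0,0,0,0,0,0,0.28]]]'

```text
time_s: 10.87
eef_pos: [0.5171, 0.1665, 0.0839]
eef_rot: [0.0, 0.566, 0.825, 0.0]
wrist_force: [0.5, -0.1, 0.6]
opening: 0.455
grasp_force: 0.0
```

>>> carry_out --plan '[[[0,0,-0.001,0,0,0,0.26],[0,0,-0.001,0,0,0,0.24],[0,0,-0.001,0,0,0,0.22],[0,0,-0.001,0,0,0,0.2],[0,0,-0.001,0,0,0,0.18]]]'

```text
time_s: 11.28
eef_pos: [0.5169, 0.1665, 0.0824]
eef_rot: [0.0, 0.566, 0.825, 0.0]
wrist_force: [0.6, 0.8, -1.7]
opening: 0.178
grasp_force: 0.6
```

>>> carry_out --plan '[[[0,0,0,0,0,0,0.16],[0,0,0,0,0,0,0.12],[0,0,0,0,0,0,0.06],[0,0,0,0,0,0,0],[0,0,0,0,0,0,0]]]'

```text
time_s: 11.7
eef_pos: [0.517, 0.1664, 0.0825]
eef_rot: [0.0, 0.566, 0.825, 0.0]
wrist_force: [1.8, 0.3, 0.3]
opening: 0.128
grasp_force: 58.8
```

>>> carry_out --plan '[[[0,0,0,0,0,0,0],[0,0,0,0,0,0,0],[0,0,0,0,0,0,0],[0,0,0,0,0,0,0],[0,0,0,0,0,0,0]]]'

```text
time_s: 12.12
eef_pos: [0.5169, 0.1664, 0.0825]
eef_rot: [0.0, 0.566, 0.825, 0.0]
wrist_force: [2.4, 0.8, 1.7]
opening: 0.128
grasp_force: 59.0
```

>>> carry_out --plan '[[[0,0,0.001,0,0,0,0],[0,0,0.003,0,0,0,0],[0,0,0.006,0,0,0,0],[0,0,0.01,0,0,0,0],[0,0,0.013,0,0,0,0]]]'

```text
time_s: 12.53
eef_pos: [0.516, 0.1663, 0.0952]
eef_rot: [-0.001, 0.566, 0.825, -0.0]
wrist_force: [1.2, 0.3, -5.0]
opening: 0.129
grasp_force: 58.4
```

>>> carry_out --plan '[[[0,0,0.003,0,0,0,0],[0,0,0.005,0,0,0,0],[0,0,0.006,0,0,0,0],[0,0,0.006,0,0,0,0],[0,0,0.006,0,0,0,0]]]'

```text
time_s: 12.95
eef_pos: [0.5166, 0.1664, 0.1013]
eef_rot: [-0.0, 0.566, 0.825, -0.0]
wrist_force: [0.3, -0.2, -4.7]
opening: 0.131
grasp_force: 58.4
```

```bash
python3 - <<'E'
from h import *
o=get_obs();print(o["wrist_force"],o["torque"])
c=camera("side");cv2.imwrite("pics/up.png",cv2.resize(c["pixels"][100:260,310:450,::-1],None,fx=3.5,fy=3.5))
E
```

```text
[ 0.26270367 -0.22477168 -4.68047759] [ 0.01257565  0.05513951 -0.05164772]
```

View pics/up.png

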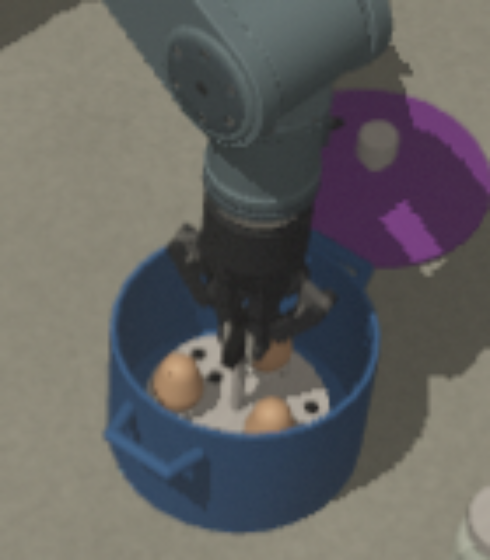

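The rack hangs level with its eggs at crop (177,382), (270,355) and (268,415). Continuing up gently.

>>> carry_out --plan '[[[0,0,0.004,0,0,0,0],[0,0,0.01,0,0,0,0],[0,0,0.018,0,0,0,0],[0,0,0.026,0,0,0,0],[0,0,0.034,0,0,0,0]]]'

```text
time_s: 13.42
eef_pos: [0.5169, 0.1664, 0.1365]
eef_rot: [0.0, 0.566, 0.825, 0.0]
wrist_force: [-0.4, -0.6, -4.2]
opening: 0.133
grasp_force: 58.4
```

>>> carry_out --plan '[[[0,0,0.009,0,0,0,0],[0,0,0.018,0,0,0,0],[0,0,0.027,0,0,0,0],[0,0,0.036,0,0,0,0],[0,0,0.045,0,0,0,0]]]'

```text
time_s: 13.83
eef_pos: [0.5166, 0.1664, 0.1813]
eef_rot: [0.0, 0.566, 0.825, 0.0]
wrist_force: [0.5, 1.0, -4.0]
opening: 0.132
grasp_force: 58.4
```

>>> carry_out --plan '[[[0,0,0.009,0,0,0,0],[0,0,0.018,0,0,0,0],[0,0,0.026,0,0,0,0],[0,0,0.033,0,0,0,0],[0,0,0.039,0,0,0,0]]]'

```text
time_s: 14.25
eef_pos: [0.5167, 0.1664, 0.2202]
eef_rot: [0.0, 0.566, 0.825, 0.0]
wrist_force: [0.3, 0.1, -4.8]
opening: 0.13
grasp_force: 58.4
```

>>> carry_out --plan '[[[-0.001,0.0005,0.006,0,0,0,0],[-0.002,0.001,0.011,0,0,0,0],[-0.002,0.001,0.015,0,0,0,0],[-0.002,0.001,0.018,0,0,0,0],[-0.002,0.001,0.019,0,0,0,0]]]'

```text
time_s: 14.67
eef_pos: [0.5148, 0.1674, 0.2388]
eef_rot: [0.0, 0.566, 0.825, 0.0]
wrist_force: [-0.1, -0.0, -4.2]
opening: 0.135
grasp_force: 58.4
```

>>> carry_out --plan '[[[0,0,0,0,0,0,0],[0,0,0,0,0,0,0],[0,0,0,0,0,0,0],[0,0,0,0,0,0,0],[0,0,0,0,0,0,0]]]'

```text
time_s: 15.08
eef_pos: [0.5145, 0.1674, 0.238]
eef_rot: [-0.0, 0.566, 0.825, -0.0]
wrist_force: [0.1, -0.1, -4.6]
opening: 0.13
grasp_force: 58.4
```

```bash
python3 - <<'E'
from h import *
o=get_obs();print(o["eef_pos"],o["wrist_force"],o["torque"],abs(o["dq"]).max())
c=camera("side");P=pts(c);h,s,v=cv2.split(cv2.cvtColor(c["pixels"],cv2.COLOR_RGB2HSV))
d=np.hypot(P[...,0]-.515,P[...,1]-.167)
m=(d<.074)&(P[...,2]>.16)&(P[...,2]<.182)&(s<60)&(v>110)
w=P[m];A=np.c_[w[:,0]-.515,w[:,1]-.167,np.ones(len(w))];print(len(w),np.linalg.lstsq(A,w[:,2],rcond=None)[0],np.median(w[:,2]))
B=(abs(h.astype(int)-109)<12)&(s>110)&(P[...,2]>.121)&(P[...,2]<.13)&(d<.13);print(cv2.minEnclosingCircle((P[B][:,:2]*1000).astype(np.float32)))
cv2.imwrite("pics/end.png",cv2.resize(c["pixels"][80:260,300:460,::-1],None,fx=3.3,fy=3.3))
E
```

```text
[0.51449996 0.16736224 0.23801192] [ 0.141512   -0.09014276 -4.55194208] [ 0.06359903 -0.00738408 -0.06382508] 0.001929454117710778
925 [ 0.00726662 -0.00952156  0.17208636] 0.17239066224559108
((515.025634765625, 166.22633361816406), 100.31108856201172)
```

View pics/end.png

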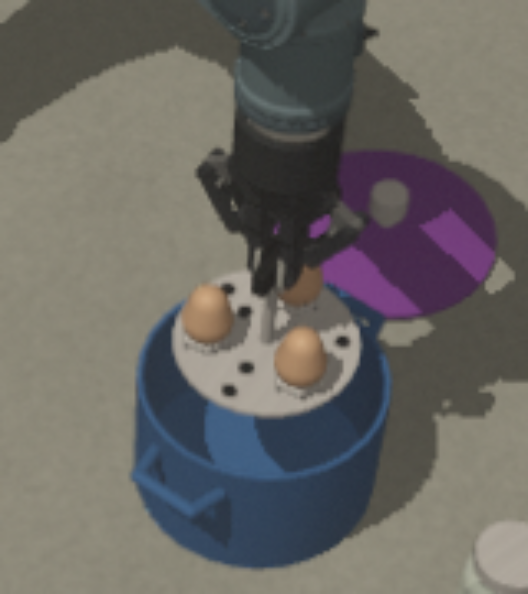

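The rack is level, to under 1°. Its feet are about 38 mm above the pot's rim, and all three eggs are upright in their cups at crop (207,315), (300,280) and (300,357). The arm is still, so I'm handing in.

```bash
python3 -c "
from bench import hand_in
print(hand_in())"
```

```text
the job is handed in; nothing more can be done
None
```

I handed the job in at about 15 s: the lid is flat and centred on the trivet and released, and the rack with its three eggs is held level, its feet about 38 mm above the pot's rim; no verdict came back.

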